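# Start a hardness test at the controls

### The job

With the closed fingertips, switch on the power box by pressing the raised half of its rocker fully down; then press the middle one of the three load keys fully home, so that it stays down; then press the large round start button on the loose hand control fully down and let it come up again. Press no other key or button. Only touch: do not pick up, tip or push away the hand control, and leave the things standing around where they are.

Things in the scene. Friction and masses are not known exactly. Their poses are not given: they have to be found in the camera images.
- power_box: Grey box screwed to the bench, 130 x 76 x 45 mm (x, y, z), carrying one grey rocker switch. Origin: centre of its underside; z up; x along its length, towards the end where the rocker's raised half lies at the start.
- rocker_press (a point): Centre of the area to press, on the top face of the raised half of the rocker, 28 mm from the pivot; moves with the rocker. About 69 mm above the bench at the start and 58 mm when fully down. The rocker is V-shaped: two halves, each 40 mm long and 36 mm wide, meet at the pivot over the middle of the box, 53 mm above the bench. At the start the half towards the box's -x end lies level and the half towards +x slopes up by 25 deg; fully pressed, the +x half lies level.
- rocker (a joint): Rocker angle: 0 = off (it starts off, at 0 to 0.06), 0.44 rad = on, the raised half pressed fully down. It needs about 3 to 4 N near the raised end and stays where it is left.
- load_box: Grey box screwed to the bench, 105 x 180 x 40 mm (x, y, z), with three equal grey keys in a row along its y, 52 mm apart. Origin: centre of its underside, z up; the middle key is over the origin.
- key_middle_top (a point): Centre of the top face of the middle key, the one to press; moves with the key. 56 mm above the bench when up, 48 mm when home.
- key_middle (a joint): Grey key cap, 36 x 30 mm on top (30 mm along the row), top 16 mm above the box. Slides straight down 8 mm against about 3 N of friction and stays wherever it is left; 0 = up (it starts at 0 to 0.001), 0.008 m = fully home.
- key_left (a joint): The outer key on the box's +y side, to be left up. Grey key cap, 36 x 30 mm on top (30 mm along the row), top 16 mm above the box. Slides straight down 8 mm against about 3 N of friction and stays wherever it is left; 0 = up (it starts at 0 to 0.001), 0.008 m = fully home.
- key_right (a joint): The outer key on the box's -y side, to be left up. Grey key cap, 36 x 30 mm on top (30 mm along the row), top 16 mm above the box. Slides straight down 8 mm against about 3 N of friction and stays wherever it is left; 0 = up (it starts at 0 to 0.001), 0.008 m = fully home.
- pendant: Loose dark grey box, the hand control, lying on the bench, 150 x 66 x 40 mm (x, y, z), 0.6 kg, with two round grey buttons on top. Origin: centre of its underside, z up; x points along its length towards the end with the large button. It is not to be picked up.
- start_top (a point): Centre of the top of the large start button, 36 mm across, 30 mm from the box's middle towards +x; moves with it. 54 mm above the bench when up.
- start_button (a joint): Travel of the large start button: 0 = up, 0.006 m = fully down. Springs back; 1.5 N starts it and 5 N holds it fully down.
- stop_button (a joint): Travel of the small stop button, 16 mm across and 8 mm high, 52 mm from the box's middle towards -x, to be left alone: 0 = up, 0.006 m = down. Spring as the start button.
- test_block: Loose bystander: steel disc 60 mm across, 14 mm high. Origin: centre of its underside.
- brass_block: Loose bystander: brass disc 52 mm across, 16 mm high. Origin: centre of its underside.
- indenter: Loose bystander: dark steel stepped indenter standing upright, 32 mm across, 46 mm high. Origin: centre of its underside.
- oil_bottle: Loose bystander: small glass bottle with a blue cap, standing, 38 mm across, 62 mm high. Origin: centre of its underside.
- v_anvil: Loose bystander: steel V-block, 50 x 50 x 36 mm. Origin: centre of its underside.
- bushing: Loose bystander: steel ring, 44 mm across, 26 mm bore, 28 mm high. Origin: centre of its underside.
- loupe: Loose bystander: black cylinder 36 mm across, 34 mm high. Origin: centre of its underside.
There are look-alikes about, which are no part of the job. What is shaped like the pendant but yellow is not meant.

How it is judged:
On the way, in this order (a step that is already met when the one before it is completed fails the run):
1. the rocker's raised half is pressed down (power on) (value of joint rocker above 0.38 rad), for 0.1 s.
2. the middle load key is pressed home (value of joint rocker above 0.38 rad and value of joint key_middle above 0.0062 m), for 0.1 s.
3. the large start button is pressed down (all of step 2 and value of joint start_button above 0.0042 m), for 0.05 s.
At the end, for the whole second after the job is handed in: Rocker on (at least 0.38 of 0.44 rad), middle key home (at least 6.2 of 8 mm), start button up again (within 1.5 mm), outer keys and stop button up (within 2 mm); hand control flat on the bench at rest, within 30 mm of its start; bystanders upright within 30 mm of theirs (all of step 2 and value of joint start_button below 0.0015 m and value of joint each of key_left, key_right, stop_button below 0.002 m and distance of each of pendant, test_block, brass_block, indenter, oil_bottle, v_anvil, bushing, loupe from where it was at the start of the episode below 0.03 m and height (world z) of pendant below 0.008 m and angle between pendant's own z axis and vertical below 0.08 rad and linear speed of pendant below 0.02 m/s and angle between each of test_block, brass_block, indenter, oil_bottle, v_anvil, bushing, loupe's own z axis and vertical below 0.3 rad); the robot touches nothing.
It fails at once if an outer load key or the small stop button is pressed (more than 3 mm) (value of joint any of key_left, key_right, stop_button above 0.003 m).
It fails at once if the middle key is pressed (more than 4 mm) before the power is on (value of joint key_middle above 0.004 m and not (value of joint rocker above 0.38 rad)).
It fails at once if the start button is pressed (more than 3 mm) before the power is on and the middle key is home (value of joint start_button above 0.003 m and not (value of joint rocker above 0.38 rad and value of joint key_middle above 0.0062 m)).
It fails at once if the hand control is lifted (12 mm), tipped (0.25 rad) or pushed away (40 mm) (height (world z) of pendant above 0.012 m or angle between pendant's own z axis and vertical above 0.25 rad or distance of pendant from where it was at the start of the episode above 0.04 m).
It fails at once if a bystander is moved more than 40 mm, lifted (15 mm) or knocked over (distance of any of test_block, brass_block, indenter, oil_bottle, v_anvil, bushing, loupe from where it was at the start of the episode above 0.04 m or height (world z) of any of test_block, brass_block, indenter, oil_bottle, v_anvil, bushing, loupe above 0.015 m or angle between any of test_block, brass_block, indenter, oil_bottle, v_anvil, bushing, loupe's own z axis and vertical above 0.6 rad).
It also fails if it takes over 45 s, if anything falls off the work surface, if the arm or the gripper's body presses on something with over 40 N, if the wrist force passes 120 N, or if a joint passes its speed limit or range.

### The arm

A 7-joint arm with a two-finger parallel gripper is mounted at the origin on the work surface. World frame = base frame: x ahead of the robot, y to its left, z up, the work surface at z = 0. Lengths are in m, angles in rad, forces in N, time in s.
With the tool pointing down it reaches from about 0.4 to 0.85 m from the base axis. Payload 4.5 kg.
Tool frame: the origin (TCP) lies at the very end of the fingers, on their centre line; the grasp point (between the pads) lies 19 mm behind it; z points along the fingers, x is the direction in which the jaws open and shut, and the axes are right-handed (so a half turn about z gives the same grasp; the last joint's range is limited). The gripper opens to 88 mm and grips with 3 to 60 N. Pads are 18 mm wide; open, the fingers measure 123 mm over their backs; the gripper's body (75 mm by 187 mm) begins 45 mm behind the grasp point.
Start: joints at [-1.23, 0.689, -0.195, 1.565, 0.157, 0.902, -0.215], TCP at [0.189, 0.596, 0.239] pointing down, gripper open.
Joint ranges: [-3.01, 3.01], [-0.46, 2.08], [-1.47, 1.51], [0.13, 2.56], [-1, 4.14], [0.04, 2.09], [-2.66, 2.66]. Speed limits (rad/s): [2.57, 2.57, 3.14, 3.14, 3.14, 3.14, 3.14].

### API

Orientations are given as a unit quaternion [x, y, z, w].
In Python, from plant import * gives the robot as it stands.
- The arm moves only by the tool apply_moves, never from a script. Its argument "series" is a list of rows, each an object of numbers: "x", "y", "z": the shift along the tool's x, y, z in units of 80 cm (1.0 is 80 cm); "wx", "wy", "wz": the turn, a rotation vector about the tool's x, y, z in units of pi rad (1.0 is pi rad); "fingers": the opening, from -1 (shut) to 1 (fully open), so that 0 is half open. In form: [{"x": .., "y": .., "z": .., "wx": .., "wy": .., "wz": .., "fingers": ..}, ...]. A call has 1 to 8 rows; each row shifts and turns the pose as measured when the row begins, along the tool's axes as they then stand; what a row does not reach is not made up. A row lasts 1/8 s, in which the tool goes at most 62.5 mm and 10.7 degrees, less where a joint would pass 70% of its speed; a pose out of reach is approached as far as the arm can. A call with a number of a shift or a turn outside -1 to 1 is refused whole. A call with a gripper value outside its range is refused whole. The fingers move at their own pace and stop on an object; "force" is the grip in N (left out, the last holds). Time passes only in rows, so rows that do not move let the fingers close. It gives the time, the measured TCP pose, the force and the opening at its end, in the units of the state.
- get_state(): the state, without advancing time (a new reading comes with each control period).
- snapshot(name): name is "scene" or "top" or "wrist"; returns (picture, depth): 384x512x3 uint8, red, green, blue; 384x512 float32, m along the optical axis (not along the pixel's ray), 0 where there is no reading.
- camera_model(name): a dict with "camera_matrix" (3x3 intrinsics, pixels), "world_from_camera" (4x4, takes a point from camera to world coordinates). Camera axes: x right, y up, looking along -z (the intrinsics and any distortion apply to the point x, -y, -z); pixel columns grow to the right and rows downward; lengths in m; the calibration is good to about 2 mm. A picture is of the moment at which its call begins: read the wrist's pose just before it. camera_model takes no time and is no camera call; for the wrist camera it gives the pose at the moment of the call.
- finish_job(): hands the job in, once; it reports no verdict.
The state is a dict: "clock": time; "q": joint angles; "qd": joint speeds; "joint_torque": joint torques, N m; "tool_pos": TCP position; "eef_rot": TCP orientation; "contact_force": force on the tool from outside, world axes, zero at the start; "moment": the same for the moment, N m; "opening": opening from 0.0 (shut) to 1.0 (fully open).
Only numpy, scipy, OpenCV 4.12 (cv2) and the standard library are available. Lean on these libraries where they do the work, as an engineer would, in place of code of your own. Each camera call takes 0.05 s, during which the arm holds its last target. There are 200 camera calls.

## Working session

There is one attempt and no reset: what is moved stays moved. The work goes in short steps, Python scripts to look and compute and a tool call to move; the robot and the scene stay as the last step left them, time stands still between calls to the robot, and variables do not carry over. Pictures are saved under pics/ and viewed, about 8 in all and at most 12, crops included, and the job is handed in when it is done.

Besides the shell and the picture viewer there is one more tool, called after ">>>" as name(argument=value, ...) on one line, values as JSON. apply_moves: Moves the arm, as the interface text tells. Its arguments: {"type":"object","properties":{"series":{"type":"array","items":{"type":"object","properties":{"x":{"type":"number"},"y":{"type":"number"},"z":{"type":"number"},"wx":{"type":"number"},"wy":{"type":"number"},"wz":{"type":"number"},"fingers":{"type":"number"}}}},"force":{"type":"number"}},"required":["series"]}

```bash
mkdir -p pics
python3 - <<'E'
from plant import *
import cv2,numpy as np
for n in ("scene","top"):
    p,d=snapshot(n); cv2.imwrite(f"pics/{n}0.png",cv2.cvtColor(p,cv2.COLOR_RGB2BGR)); np.savez(f"{n}0.npz",p=p,d=d,**camera_model(n))
    print(n,camera_model(n))
s=get_state();print(s)
E
```

```text
scene {'camera_matrix': array([[408.34927094,   0.        , 254.21383105],
       [  0.        , 408.34927094, 191.78499023],
       [  0.        ,   0.        ,   1.        ]]), 'world_from_camera': array([[-0.60922095, -0.5103271 ,  0.60697289,  1.2612105 ],
       [ 0.79279595, -0.40934177,  0.45156827,  0.59696575],
       [ 0.01801183,  0.7563105 ,  0.65396484,  0.87819578],
       [ 0.        ,  0.        ,  0.        ,  1.        ]])}
top {'camera_matrix': array([[380.84648579,   0.        , 253.34812475],
       [  0.        , 380.84648579, 193.63375069],
       [  0.        ,   0.        ,   1.        ]]), 'world_from_camera': array([[-0.02919742,  0.9920747 , -0.12221003,  0.37084763],
       [-0.99913673, -0.0325803 , -0.02577429,  0.01528998],
       [-0.02955166,  0.12135199,  0.99216954,  1.12631193],
       [ 0.        ,  0.        ,  0.        ,  1.        ]])}
{'clock': 0.1, 'q': array([-1.23019164,  0.68989715, -0.19455299,  1.56621087,  0.15730419,
        0.90248388, -0.21508892]), 'qd': array([ 0.00099054, -0.00153417, -0.00066925, -0.00232109, -0.00036398,
        0.00064544, -0.00086427]), 'joint_torque': array([-2.18583118e-03, -5.28498137e+01, -1.27152108e+00, -1.53836900e+01,
       -5.25949651e-02,  2.01260584e-03,  4.52813356e-05]), 'tool_pos': array([0.1886167 , 0.59528391, 0.23800068]), 'eef_rot': array([ 8.06816789e-01,  5.90801171e-01, -6.18277369e-04,  5.12614883e-04]), 'contact_force': array([ 0.04018946,  0.90019149, -0.75770019]), 'moment': array([0.05478729, 0.00636914, 0.05255672]), 'opening': 0.9973005120035892}
```

View pics/top0.png

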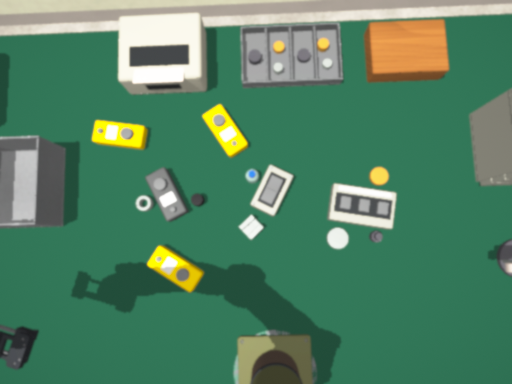

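View pics/scene0.png

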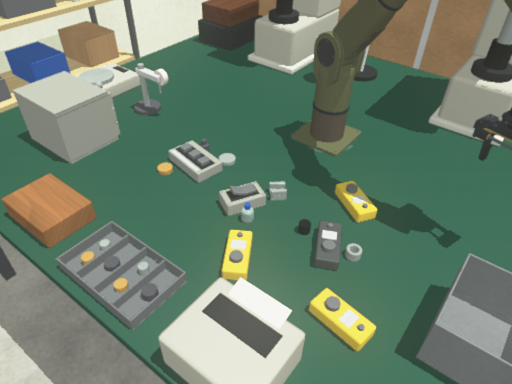

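The top view shows the power box at (272,190), the load box at (362,206) and the dark grey pendant at (166,194). Candidates that could be mistaken for the pendant are the yellow ones at (120,134), (225,130) and (175,268). The pendant's large button seems to be at its upper end, near (157,180). Next I'll measure and crop.

```bash
cat > h.py <<'E'
import numpy as np,cv2
def load(n):
    f=np.load(n); return f['p'],f['d'],f['camera_matrix'],f['world_from_camera']
def cloud(d,K,T):
    v,u=np.mgrid[:d.shape[0],:d.shape[1]]
    c=np.stack([(u-K[0,2])/K[0,0]*d,-(v-K[1,2])/K[1,1]*d,-d],-1)
    return c@T[:3,:3].T+T[:3,3]
def ray(u,v,z,K,T):
    r=T[:3,:3]@np.array([(u-K[0,2])/K[0,0],-(v-K[1,2])/K[1,1],-1]); return T[:3,3]+r*(z-T[2,3])/r[2]
def proj(P,K,T):
    c=T[:3,:3].T@(np.asarray(P)-T[:3,3]); return K[0,2]+K[0,0]*c[0]/-c[2],K[1,2]-K[1,1]*c[1]/-c[2]
E
python3 - <<'E'
from h import *
p,d,K,T=load('top0.npz'); W=cloud(d,K,T)
for n,(u0,v0,u1,v1),zr in (("power",(245,160,298,220),(.03,.05)),("load",(322,178,402,235),(.03,.046)),("pend",(140,162,191,226),(.03,.046))):
    w=W[v0:v1,u0:u1].reshape(-1,3); print(n,"bench z",np.median(w[w[:,2]<.02,2]) )
    h=w[w[:,2]>zr[0]]
    print(np.histogram(h[:,2],bins=np.arange(.03,.08,.004)))
    r=cv2.minAreaRect((h[:,:2]*1000).astype(np.float32)); print(r)
    t=h[h[:,2]>(.051 if n!="pend" else .048)]
    print(len(t),t.mean(0),cv2.minAreaRect((t[:,:2]*1000).astype(np.float32)))
im=cv2.cvtColor(p,cv2.COLOR_RGB2BGR)
a=cv2.resize(im[155:235,135:205],None,fx=5,fy=5,interpolation=2); b=cv2.resize(im[155:235,240:300],None,fx=5,fy=5,interpolation=2)
ps,ds,Ks,Ts=load('scene0.npz'); c=cv2.resize(cv2.cvtColor(ps,cv2.COLOR_RGB2BGR)[180:280,215:295],None,fx=4,fy=4)[:400]
cv2.imwrite('pics/crop1.png',cv2.resize(np.hstack([a,b]),None,fx=1.2,fy=1.2))
Q=cv2.cvtColor(ps,cv2.COLOR_RGB2BGR); cv2.imwrite('pics/crop2.png',np.hstack([cv2.resize(Q[170:280,210:290],(400,550),interpolation=2),cv2.resize(Q[170:280,295:375],(400,550),interpolation=2)]))
E
```

```text
power bench z -0.000933719190912452
(array([ 19,  55, 151, 494, 213,  25, 111, 135,  55,  48,  28,   3]), array([0.03 , 0.034, 0.038, 0.042, 0.046, 0.05 , 0.054, 0.058, 0.062,
       0.066, 0.07 , 0.074, 0.078]))
((491.32171630859375, 28.27611541748047), (126.73516845703125, 206.56422424316406), 64.62152862548828)
407 [ 0.51264666 -0.00396663  0.09499889] ((477.7784118652344, -9.206314086914062), (199.40211486816406, 91.51940155029297), 11.750672340393066)
load bench z -0.0008371226748584704
(array([  41,  486, 1131,  256,   41,  187,  196,   11,    0,    0,    0,
          0]), array([0.03 , 0.034, 0.038, 0.042, 0.046, 0.05 , 0.054, 0.058, 0.062,
       0.066, 0.07 , 0.074, 0.078]))
((451.7709045410156, -172.39279174804688), (152.8719940185547, 379.1091613769531), 1.3630173206329346)
389 [ 0.45637906 -0.25349319  0.109503  ] ((440.37945556640625, -154.40188598632812), (74.72197723388672, 359.0774841308594), 10.526368141174316)
pend bench z -0.0006757267638283215
(array([ 45, 325, 561,  84,  28,  73,  38,   0,   0,   0,   0,   0]), array([0.03 , 0.034, 0.038, 0.042, 0.046, 0.05 , 0.054, 0.058, 0.062,
       0.066, 0.07 , 0.074, 0.078]))
((435.5990905761719, 210.87841796875), (388.9969482421875, 135.9107666015625), 52.423583984375)
135 [0.52552796 0.28827155 0.132382  ] ((440.8538818359375, 183.7171630859375), (359.038330078125, 64.5433578491211), 57.23887634277344)
```

View pics/crop1.png

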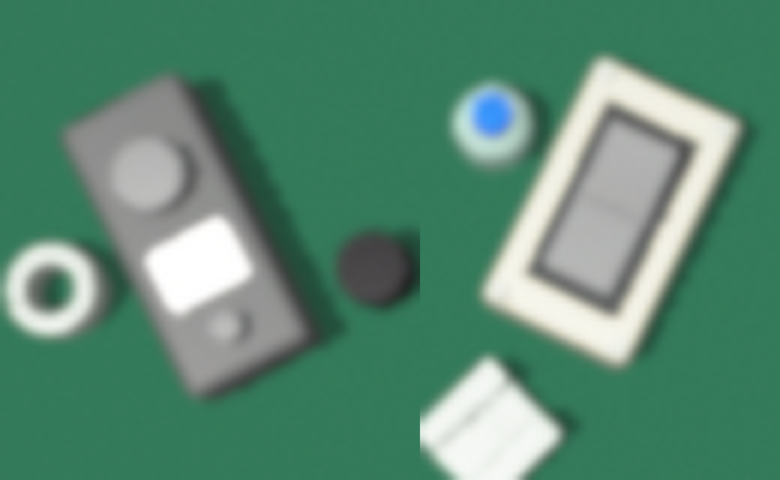

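View pics/crop2.png

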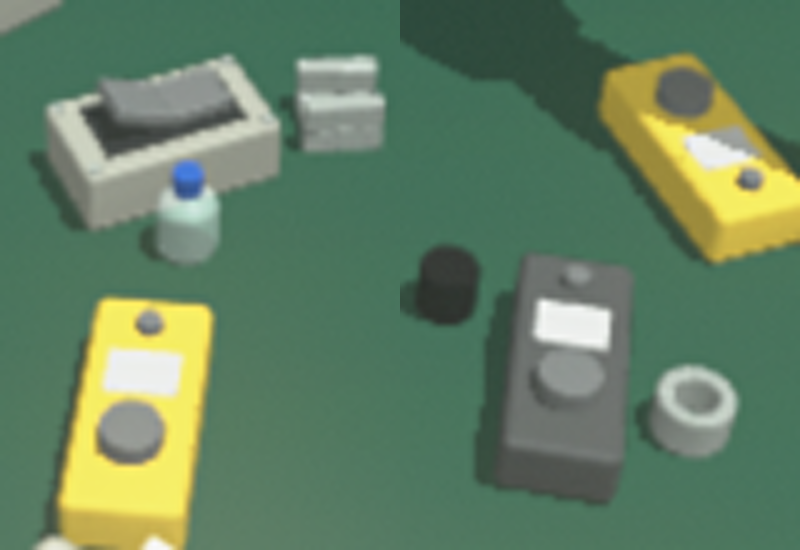

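Crops: the grey pendant's large button is at top-view (160,184) and its small one at (173,209). In the scene view, the rocker's left half (towards +x/-y, top-view upper right) looks raised. Next I'll check that with depth and fit the outlines by colour.

Run:
```python
from h import *
p,d,K,T=load('top0.npz'); W=cloud(d,K,T)
ps,ds,Ks,Ts=load('scene0.npz'); Ws=cloud(ds,Ks,Ts)
hsv=cv2.cvtColor(p,cv2.COLOR_RGB2HSV)
print("tops pixel hsv", hsv[184,160],hsv[202,170],hsv[206,362],hsv[190,272],hsv[195,390])
def rects(name,box,lo,hi,z,mn,mx):
    u0,v0,u1,v1=box; m=cv2.inRange(hsv[v0:v1,u0:u1],lo,hi)
    for c in cv2.findContours(m,cv2.RETR_LIST,cv2.CHAIN_APPROX_NONE)[0]:
        if mn<cv2.contourArea(c)<mx:
            w=np.array([ray(q[0][0]+u0,q[0][1]+v0,z,K,T)[:2] for q in c])*1000
            r=cv2.minAreaRect(w.astype(np.float32)); print(name,cv2.contourArea(c),np.round(r[0],1),np.round(r[1],1),round(r[2],1))
rects("power",(245,160,298,220),(0,0,190),(60,80,255),.045,300,9999)
rects("load",(322,178,402,235),(0,0,190),(60,80,255),.040,500,9999)
rects("pend",(140,162,191,226),(0,0,0),(180,60,190),.040,200,9999)
rects("keys",(322,178,402,235),(0,0,100),(180,60,189),.056,40,400)
# depth along power box axis
def axis(W,lab,c,th,ext,half):
    a=np.array([np.cos(th),np.sin(th)]); q=W[...,:2]-c
    s=q@a; t=q@np.array([-a[1],a[0]])
    for x in np.arange(-ext,ext+.001,.008):
        k=(abs(s-x)<.004)&(abs(t)<half)&(W[...,2]>.02)&(W[...,2]<.09)
        if k.sum(): print(lab,round(x,3),k.sum(),round(float(np.median(W[k][:,2])),4))
c=ray(272,190,.05,K,T)[:2]; print(c)
p1=ray(240+610/6-70,155+55/6,.045,K,T)
th=np.arctan2(-0.0+ (ray(287,170,.05,K,T)-ray(262,210,.05,K,T))[1],(ray(287,170,.05,K,T)-ray(262,210,.05,K,T))[0])
print(th)
axis(W,"top",c,th,.064,.012); axis(Ws,"sc",c,th,.064,.012)
```

```text
tops pixel hsv [ 60   1 186] [  0   0 254] [ 90   1 178] [  0   0 170] [ 30   1 253]
power 608.5 [515.1  -9.3] [55.1 98.4] 61.8
power 1086.5 [514.   -8.5] [ 74.2 128.3] 62.6
load 1210.0 [ 461.4 -266.3] [166.7  62.6] 79.4
load 2189.0 [ 460.9 -265.1] [177.8 103.4] 79.3
pend 214.5 [498.4 291.9] [41.2 50.3] 27.5
pend 1161.0 [512.9 296.8] [152.   69.6] 25.9
keys 72.5 [ 459.  -259.3] [183.7 108.6] 79.3
[ 0.51209783 -0.01016201]
-0.5893681586695312
top -0.064 13 0.0414
top -0.056 23 0.0439
top -0.048 25 0.0447
top -0.04 27 0.0475
top -0.032 24 0.0577
top -0.024 25 0.0579
top -0.016 24 0.0581
top -0.008 25 0.0566
top 0.0 23 0.0583
top 0.008 25 0.0595
top 0.016 25 0.064
top 0.024 25 0.0668
top 0.032 25 0.0702
top 0.04 14 0.0683
top 0.048 20 0.0456
top 0.056 22 0.0441
top 0.064 19 0.0438
sc -0.064 9 0.0444
sc -0.056 13 0.0438
sc -0.048 6 0.0459
sc -0.04 6 0.0573
sc -0.032 13 0.0591
sc -0.024 16 0.0576
sc -0.016 15 0.057
sc -0.008 13 0.0577
sc 0.0 12 0.0584
sc 0.008 12 0.062
sc 0.016 9 0.0658
sc 0.024 12 0.0685
sc 0.032 28 0.0682
sc 0.04 19 0.0484
sc 0.048 14 0.0454
sc 0.056 14 0.044
sc 0.064 24 0.0355
```

```bash
cat >> h.py <<'E'
def go(st,P,ang=None):
    from scipy.spatial.transform import Rotation as R
    r=R.from_quat(st['eef_rot']); dl=r.inv().apply(np.asarray(P)-st['tool_pos'])
    a=np.degrees(np.arctan2(*r.as_matrix()[1::-1,0])); a=a if ang is None else ang
    goal=R.from_matrix(np.array([[np.cos(np.radians(a)),np.sin(np.radians(a)),0],[np.sin(np.radians(a)),-np.cos(np.radians(a)),0],[0,0,-1]]))
    print("t",st['clock'],"pos",st['tool_pos'].round(4),"F",st['contact_force'].round(2),"open",round(st['opening'],3))
    print("shift units",(dl/.8).round(4),"mm",(dl*1000).round(1),"rot units",((r.inv()*goal).as_rotvec()/np.pi).round(4))
E
python3 - <<'E'
from h import *
p,d,K,T=load('top0.npz');print("start btn ray",ray(160,184.2,.054,K,T),"midkey ray",ray(363,206,.056,K,T))
ps,ds,Ks,Ts=load('scene0.npz')
for P in ([.540,.310,.054],[.461,-.265,.056],[.537,-.0205,.069]): print(proj(P,K,T),proj(P,Ks,Ts))
m=cv2.inRange(p[178:235,322:402],(100,)*3,(205,)*3)
n,l,s,c=cv2.connectedComponentsWithStats(m,connectivity=4)
for S,C in zip(s[1:],c[1:]):
    if S[4]>40: print(S,C+[322,178],ray(C[0]+322,C[1]+178,.056,K,T))
E
```

```text
start btn ray [0.53895949 0.30999508 0.054     ] midkey ray [ 0.4577735  -0.26260196  0.056     ]
(np.float64(159.99857005450758), np.float64(183.84120219297586)) (np.float64(326.93631242175803), np.float64(242.6572850304004))
(np.float64(363.7883469795701), np.float64(204.8243405558943)) (np.float64(193.3161987422235), np.float64(151.49657060357595))
(np.float64(275.50319026107985), np.float64(180.19713190431676)) (np.float64(233.62755840909114), np.float64(188.4020705787886))
[  5   5  70  47 325] [358.93846154 207.56307692] [ 0.4537522  -0.25105894  0.056     ]
[ 12  14  59  28 762] [363.78740157 204.95669291] [ 0.46062889 -0.26497354  0.056     ]
```

>>> apply_moves(series=[{"wz":0.054,"fingers":-1},{"x":-0.04,"y":0.0616,"fingers":-1},{"x":-0.04,"y":0.0616,"fingers":-1},{"x":-0.04,"y":0.0616,"fingers":-1},{"x":-0.04,"y":0.0616,"fingers":-1},{"x":-0.04,"y":0.0616,"fingers":-1},{"x":-0.04,"y":0.0616,"fingers":-1},{"x":-0.04,"y":0.0616,"fingers":-1}], force=20)

```text
schema error: expected keys x, y, z, wx, wy, wz, fingers
```

All keys are needed in each row.

>>> apply_moves(series=[{"x":0,"y":0,"z":0,"wx":0,"wy":0,"wz":0.054,"fingers":-1},{"x":-0.04,"y":0.0616,"z":0,"wx":0,"wy":0,"wz":0,"fingers":-1},{"x":-0.04,"y":0.0616,"z":0,"wx":0,"wy":0,"wz":0,"fingers":-1},{"x":-0.04,"y":0.0616,"z":0,"wx":0,"wy":0,"wz":0,"fingers":-1},{"x":-0.04,"y":0.0616,"z":0,"wx":0,"wy":0,"wz":0,"fingers":-1},{"x":-0.04,"y":0.0616,"z":0,"wx":0,"wy":0,"wz":0,"fingers":-1},{"x":-0.04,"y":0.0616,"z":0,"wx":0,"wy":0,"wz":0,"fingers":-1},{"x":-0.04,"y":0.0616,"z":0,"wx":0,"wy":0,"wz":0,"fingers":-1}], force=20)

```text
clock: 1.1
tool_pos: [0.3934, 0.231, 0.2351]
eef_rot: [0.853, 0.522, -0.002, -0.0]
contact_force: [0.4, 0.3, -0.2]
opening: 0.117
```

Run:
```python
from plant import *
from h import *
go(get_state(),[.537,-.0205,.12],62.6)
```

```text
t 1.1 pos [0.3934 0.231  0.2351] F [ 0.4   0.29 -0.19] open 0.117
shift units [-0.1981  0.303   0.1437] mm [-158.5  242.4  114.9] rot units [-0.0007  0.0008  0.0022]
```

>>> apply_moves(series=[{"x":-0.04,"y":0.06,"z":0.0,"wx":0,"wy":0,"wz":0,"fingers":-1},{"x":-0.04,"y":0.06,"z":0.0,"wx":0,"wy":0,"wz":0,"fingers":-1},{"x":-0.04,"y":0.06,"z":0.02,"wx":0,"wy":0,"wz":0,"fingers":-1},{"x":-0.04,"y":0.06,"z":0.04,"wx":0,"wy":0,"wz":0,"fingers":-1},{"x":-0.035,"y":0.05,"z":0.04,"wx":0,"wy":0,"wz":0,"fingers":-1},{"x":0,"y":0,"z":0.03,"wx":0,"wy":0,"wz":0,"fingers":-1},{"x":0,"y":0,"z":0,"wx":0,"wy":0,"wz":0,"fingers":-1}])

```text
clock: 1.98
tool_pos: [0.5325, -0.0244, 0.1296]
eef_rot: [0.855, 0.518, -0.001, 0.001]
contact_force: [0.5, -0.1, 0.1]
opening: 0.007
```

Run:
```python
from plant import *
from h import *
go(get_state(),[.5375,-.0208,.056],62.6)
p,d=snapshot("wrist"); cv2.imwrite("pics/w1.png",cv2.cvtColor(p,cv2.COLOR_RGB2BGR))
```

```text
t 1.975 pos [ 0.5325 -0.0244  0.1296] F [ 0.52 -0.08  0.13] open 0.007
shift units [0.0071 0.0034 0.092 ] mm [ 5.7  2.7 73.6] rot units [ 0.0002  0.0009 -0.001 ]
```

View pics/w1.png

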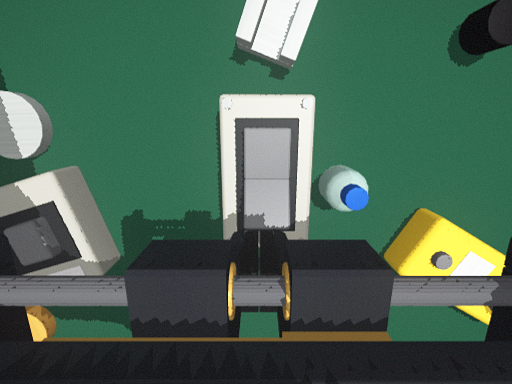

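The wrist view shows the rocker centred at (268,180), with the closed fingers aligned over its raised near half. They are about 6 mm off sideways, which I'll correct while descending.

>>> apply_moves(series=[{"x":0.007,"y":0.0035,"z":0.03,"wx":0,"wy":0,"wz":0,"fingers":-1},{"x":0,"y":0,"z":0.03,"wx":0,"wy":0,"wz":0,"fingers":-1},{"x":0,"y":0,"z":0.01,"wx":0,"wy":0,"wz":0,"fingers":-1},{"x":0,"y":0,"z":0.01,"wx":0,"wy":0,"wz":0,"fingers":-1}])

```text
clock: 2.52
tool_pos: [0.5431, -0.0184, 0.0708]
eef_rot: [0.854, 0.52, 0.005, 0.004]
contact_force: [2.9, -3.7, 6.0]
opening: 0.005
```

Run:
```python
from plant import *
from h import *
go(get_state(),[.5375,-.0208,.056],62.6)
```

```text
t 2.525 pos [ 0.5431 -0.0184  0.0708] F [ 2.86 -3.75  6.01] open 0.005
shift units [-0.0059 -0.005   0.0184] mm [-4.7 -4.  14.7] rot units [ 0.0039 -0.0012  0.0002]
```

>>> apply_moves(series=[{"x":-0.005,"y":-0.005,"z":0.008,"wx":0.004,"wy":0,"wz":0,"fingers":-1},{"x":0,"y":0,"z":0.008,"wx":0,"wy":0,"wz":0,"fingers":-1},{"x":0,"y":0,"z":0.006,"wx":0,"wy":0,"wz":0,"fingers":-1}])

```text
clock: 2.9
tool_pos: [0.5411, -0.0204, 0.0578]
eef_rot: [0.854, 0.52, 0.005, 0.001]
contact_force: [-9.7, 0.4, 64.2]
opening: 0.006
```

Run:
```python
from plant import *
from h import *
go(get_state(),[.5375,-.0208,.056],62.6)
```

```text
t 2.9 pos [ 0.5411 -0.0204  0.0578] F [-9.7   0.39 64.23] open 0.006
shift units [-0.0026 -0.0038  0.0022] mm [-2.1 -3.1  1.7] rot units [ 0.0023 -0.0023  0.0001]
```

>>> apply_moves(series=[{"x":0,"y":0,"z":-0.01,"wx":0.002,"wy":-0.002,"wz":0,"fingers":-1},{"x":0,"y":0,"z":-0.03,"wx":0,"wy":0,"wz":0,"fingers":-1},{"x":0,"y":0,"z":-0.05,"wx":0,"wy":0,"wz":0,"fingers":-1},{"x":0,"y":0,"z":-0.03,"wx":0,"wy":0,"wz":0,"fingers":-1},{"x":0,"y":0,"z":0,"wx":0,"wy":0,"wz":0,"fingers":-1}])

```text
clock: 3.52
tool_pos: [0.5352, -0.0197, 0.1548]
eef_rot: [0.854, 0.52, -0.005, -0.003]
contact_force: [0.4, 0.1, -0.4]
opening: 0.004
```

Run:
```python
from plant import *
from h import *
go(get_state(),[.461,-.265,.12],75)
ds=snapshot("scene")[1]; c=camera_model("scene"); W=cloud(ds,c['camera_matrix'],c['world_from_camera'])
a=np.array([np.cos(np.radians(-27.4)),np.sin(np.radians(-27.4))]); q=W[...,:2]-[.514,-.0085]; s=q@a; t=q@[-a[1],a[0]]
for x in np.arange(-.035,.036,.01):
    k=(abs(s-x)<.005)&(abs(t)<.012)&(W[...,2]>.02)&(W[...,2]<.09); print(round(x,3),k.sum(),np.median(W[k][:,2]).round(4) if k.any() else '')
```

```text
t 3.525 pos [ 0.5352 -0.0197  0.1548] F [ 0.44  0.14 -0.42] open 0.004
shift units [-0.3148  0.0588  0.0444] mm [-251.8   47.    35.5] rot units [-0.0035  0.0012 -0.0685]
-0.035 17 0.0708
-0.025 25 0.0683
-0.015 18 0.0638
-0.005 18 0.0585
0.005 17 0.0575
0.015 15 0.0577
0.025 17 0.0573
0.035 21 0.0559
```

The depth profile shows the +x half level at 57 mm and the other half raised, so the rocker is on. On to the load box.

>>> apply_moves(series=[{"x":-0.063,"y":0.0118,"z":0,"wx":-0.0035,"wy":0.001,"wz":0,"fingers":-1},{"x":-0.063,"y":0.0118,"z":0,"wx":0,"wy":0,"wz":0,"fingers":-1},{"x":-0.063,"y":0.0118,"z":0,"wx":0,"wy":0,"wz":0,"fingers":-1},{"x":-0.063,"y":0.0118,"z":0,"wx":0,"wy":0,"wz":0,"fingers":-1},{"x":-0.063,"y":0.0118,"z":0,"wx":0,"wy":0,"wz":0,"fingers":-1},{"x":0,"y":0,"z":0.0,"wx":0,"wy":0,"wz":-0.055,"fingers":-1},{"x":0,"y":0,"z":0,"wx":0,"wy":0,"wz":0,"fingers":-1}])

```text
clock: 4.45
tool_pos: [0.4519, -0.2687, 0.1424]
eef_rot: [0.804, 0.595, -0.007, -0.01]
contact_force: [0.5, 0.8, 0.0]
opening: -0.001
```

Run:
```python
from plant import *
from h import *
go(get_state(),[.461,-.265,.085],79)
```

```text
t 4.45 pos [ 0.4519 -0.2687  0.1424] F [0.46 0.76 0.01] open -0.001
shift units [0.0077 0.0112 0.0715] mm [ 6.1  8.9 57.2] rot units [-0.0075 -0.0007 -0.0334]
```

>>> apply_moves(series=[{"x":0.007,"y":0.011,"z":0.03,"wx":-0.007,"wy":-0.001,"wz":-0.033,"fingers":-1},{"x":0,"y":0,"z":0.03,"wx":0,"wy":0,"wz":0,"fingers":-1},{"x":0,"y":0,"z":0,"wx":0,"wy":0,"wz":0,"fingers":-1}])

```text
clock: 4.82
tool_pos: [0.4605, -0.263, 0.0907]
eef_rot: [0.773, 0.634, -0.001, -0.003]
contact_force: [-0.1, 0.2, -0.3]
opening: 0.008
```

Run:
```python
from plant import *
from h import *
go(get_state(),[.461,-.265,.048],79)
p,d=snapshot("wrist"); cv2.imwrite("pics/w2.png",cv2.cvtColor(p,cv2.COLOR_RGB2BGR))
```

```text
t 4.825 pos [ 0.4605 -0.263   0.0907] F [-0.07  0.25 -0.31] open 0.008
shift units [-0.0024  0.0014  0.0534] mm [-1.9  1.1 42.7] rot units [-0.0018 -0.0005 -0.0014]
```

View pics/w2.png

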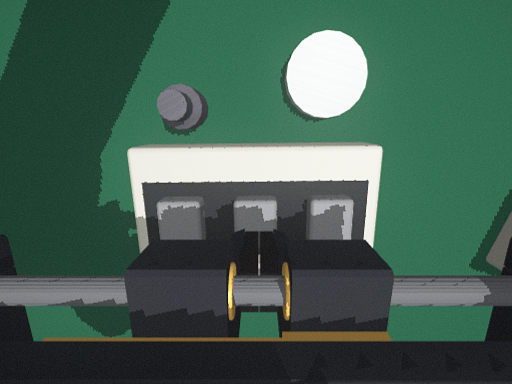

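The wrist view shows the three keys at u=181, 256 and 331, with the fingers at u≈259 over the middle one. Now I'll press it.

>>> apply_moves(series=[{"x":-0.002,"y":0.001,"z":0.025,"wx":-0.002,"wy":0,"wz":0,"fingers":-1},{"x":0,"y":0,"z":0.01,"wx":0,"wy":0,"wz":0,"fingers":-1},{"x":0,"y":0,"z":0.008,"wx":0,"wy":0,"wz":0,"fingers":-1},{"x":0,"y":0,"z":0.006,"wx":0,"wy":0,"wz":0,"fingers":-1}])

```text
clock: 5.38
tool_pos: [0.464, -0.2643, 0.0542]
eef_rot: [0.773, 0.634, 0.002, 0.002]
contact_force: [-1.2, -0.6, 2.2]
opening: 0.008
```

Run:
```python
from plant import *
from h import *
go(get_state(),[.461,-.265,.047],79)
```

```text
t 5.375 pos [ 0.464  -0.2643  0.0542] F [-1.17 -0.61  2.24] open 0.008
shift units [-0.0016 -0.0036  0.009 ] mm [-1.3 -2.8  7.2] rot units [ 0.0021 -0.0002 -0.0018]
```

>>> apply_moves(series=[{"x":-0.001,"y":-0.003,"z":0.007,"wx":0.002,"wy":0,"wz":0,"fingers":-1},{"x":0,"y":0,"z":0.006,"wx":0,"wy":0,"wz":0,"fingers":-1},{"x":0,"y":0,"z":0.005,"wx":0,"wy":0,"wz":0,"fingers":-1}])

```text
clock: 5.75
tool_pos: [0.4634, -0.2646, 0.0475]
eef_rot: [0.773, 0.634, 0.001, 0.003]
contact_force: [-8.3, 5.2, 52.8]
opening: 0.003
```

Run:
```python
from plant import *
from h import *
go(get_state(),[.461,-.265,.047],79)
```

```text
t 5.75 pos [ 0.4634 -0.2646  0.0475] F [-8.29  5.25 52.82] open 0.003
shift units [-0.0011 -0.0028  0.0006] mm [-0.9 -2.2  0.4] rot units [ 0.0019  0.001  -0.0017]
```

The key is home: the tip is at 47.5 mm and the force is up to 53 N, so it's on the stop. Retreat.

>>> apply_moves(series=[{"x":0,"y":0,"z":-0.006,"wx":0.002,"wy":0,"wz":0,"fingers":-1},{"x":0,"y":0,"z":-0.03,"wx":0,"wy":0,"wz":0,"fingers":-1},{"x":0,"y":0,"z":-0.05,"wx":0,"wy":0,"wz":0,"fingers":-1},{"x":0,"y":0,"z":-0.05,"wx":0,"wy":0,"wz":0,"fingers":-1},{"x":0,"y":0,"z":0,"wx":0,"wy":0,"wz":0,"fingers":-1}])

```text
clock: 6.38
tool_pos: [0.4621, -0.2648, 0.1604]
eef_rot: [0.774, 0.634, -0.003, 0.001]
contact_force: [0.5, 0.5, 0.5]
opening: 0.004
```

Run:
```python
from plant import *
from h import *
go(get_state(),[.539,.310,.15],79)
p,d=snapshot("scene"); c=camera_model("scene"); W=cloud(d,c['camera_matrix'],c['world_from_camera'])
r=np.radians(79.3)
for k in (-.052,0,.052):
    q=np.linalg.norm(W[...,:2]-[.461+k*np.cos(r),-.265+k*np.sin(r)],axis=-1); m=(q<.009)&(W[...,2]<.09)&(W[...,2]>.02); print("key",k,m.sum(),np.median(W[m][:,2]).round(4) if m.any() else '')
```

```text
t 6.375 pos [ 0.4621 -0.2648  0.1604] F [0.52 0.55 0.49] open 0.004
shift units [ 0.7235 -0.0473  0.0094] mm [578.8 -37.8   7.5] rot units [-0.0007  0.0016 -0.002 ]
key -0.052 11 0.0546
key 0 13 0.0469
key 0.052 13 0.055
```

The middle key is 8 mm lower and both outer keys are up. On to the pendant.

>>> apply_moves(series=[{"x":0.066,"y":-0.0043,"z":0,"wx":0,"wy":0,"wz":0,"fingers":-1},{"x":0.066,"y":-0.0043,"z":0,"wx":0,"wy":0,"wz":0,"fingers":-1},{"x":0.066,"y":-0.0043,"z":0,"wx":0,"wy":0,"wz":0,"fingers":-1},{"x":0.066,"y":-0.0043,"z":0,"wx":0,"wy":0,"wz":0,"fingers":-1},{"x":0.066,"y":-0.0043,"z":0,"wx":0,"wy":0,"wz":0,"fingers":-1},{"x":0.066,"y":-0.0043,"z":0,"wx":0,"wy":0,"wz":0,"fingers":-1},{"x":0.066,"y":-0.0043,"z":0,"wx":0,"wy":0,"wz":0,"fingers":-1},{"x":0.066,"y":-0.0043,"z":0,"wx":0,"wy":0,"wz":0,"fingers":-1}])

```text
clock: 7.42
tool_pos: [0.514, 0.1579, 0.1432]
eef_rot: [0.778, 0.628, -0.014, -0.004]
contact_force: [0.4, -0.2, 0.1]
opening: 0.007
```

Run:
```python
from plant import *
from h import *
go(get_state(),[.539,.310,.12],79)
```

```text
t 7.425 pos [0.514  0.1579 0.1432] F [ 0.43 -0.22  0.12] open 0.007
shift units [ 0.1928 -0.009   0.026 ] mm [154.3  -7.2  20.8] rot units [-0.0078  0.0052 -0.0067]
```

>>> apply_moves(series=[{"x":0.06,"y":-0.003,"z":0,"wx":-0.008,"wy":0.005,"wz":-0.006,"fingers":-1},{"x":0.06,"y":-0.003,"z":0,"wx":0,"wy":0,"wz":0,"fingers":-1},{"x":0.06,"y":-0.003,"z":0,"wx":0,"wy":0,"wz":0,"fingers":-1},{"x":0,"y":0,"z":0,"wx":0,"wy":0,"wz":0,"fingers":-1},{"x":0,"y":0,"z":0,"wx":0,"wy":0,"wz":0,"fingers":-1}])

```text
clock: 8.05
tool_pos: [0.5305, 0.3069, 0.1326]
eef_rot: [0.77, 0.638, -0.007, -0.0]
contact_force: [0.9, -0.9, 0.5]
opening: 0.006
```

Run:
```python
from plant import *
from h import *
go(get_state(),[.5392,.310,.085],79)
```

```text
t 8.05 pos [0.5305 0.3069 0.1326] F [ 0.94 -0.86  0.55] open 0.006
shift units [0.0065 0.0105 0.0593] mm [ 5.2  8.4 47.5] rot units [-0.0028  0.0032  0.0017]
```

>>> apply_moves(series=[{"x":0.0065,"y":0.0105,"z":0.025,"wx":-0.003,"wy":0.003,"wz":0,"fingers":-1},{"x":0,"y":0,"z":0.025,"wx":0,"wy":0,"wz":0,"fingers":-1},{"x":0,"y":0,"z":0,"wx":0,"wy":0,"wz":0,"fingers":-1},{"x":0,"y":0,"z":0,"wx":0,"wy":0,"wz":0,"fingers":-1}])

```text
clock: 8.55
tool_pos: [0.5396, 0.3028, 0.0896]
eef_rot: [0.772, 0.636, -0.003, 0.002]
contact_force: [-0.1, 0.6, -0.0]
opening: 0.006
```

Run:
```python
from plant import *
from h import *
go(get_state(),[.5392,.310,.050],79)
p,d=snapshot("wrist"); cv2.imwrite("pics/w3.png",cv2.cvtColor(p,cv2.COLOR_RGB2BGR))
```

```text
t 8.55 pos [0.5396 0.3028 0.0896] F [-0.07  0.55 -0.02] open 0.006
shift units [ 0.0091 -0.0022  0.0495] mm [ 7.3 -1.8 39.6] rot units [-0.0003  0.0026 -0.0003]
```

View pics/w3.png

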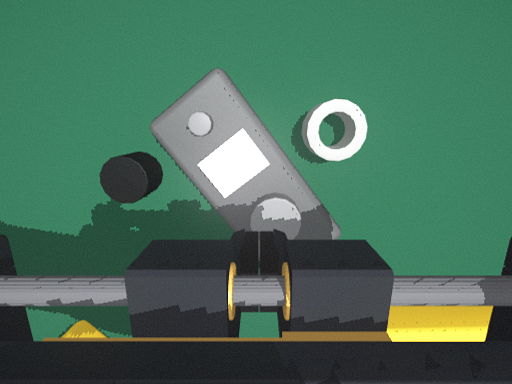

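The wrist view shows the grey pendant, with its large button at (276,220) just ahead of and right of the fingers. That matches the 7 mm correction still due. The stop button at (200,124) is well clear.

>>> apply_moves(series=[{"x":0.009,"y":-0.002,"z":0.01,"wx":0,"wy":0.0025,"wz":0,"fingers":-1},{"x":0,"y":0,"z":0.01,"wx":0,"wy":0,"wz":0,"fingers":-1},{"x":0,"y":0,"z":0,"wx":0,"wy":0,"wz":0,"fingers":-1}])

```text
clock: 8.98
tool_pos: [0.5398, 0.3108, 0.0738]
eef_rot: [0.772, 0.636, 0.001, -0.0]
contact_force: [-0.5, 0.4, 0.6]
opening: 0.008
```

Run:
```python
from plant import *
from h import *
go(get_state(),[.5392,.310,.048],79)
```

```text
t 8.975 pos [0.5398 0.3108 0.0738] F [-0.46  0.36  0.62] open 0.008
shift units [-0.0011 -0.0006  0.0322] mm [-0.9 -0.5 25.8] rot units [ 0.0001 -0.0005 -0.0003]
```

>>> apply_moves(series=[{"x":0,"y":0,"z":0.014,"wx":0,"wy":0,"wz":0,"fingers":-1},{"x":0,"y":0,"z":0.01,"wx":0,"wy":0,"wz":0,"fingers":-1},{"x":0,"y":0,"z":0.007,"wx":0,"wy":0,"wz":0,"fingers":-1}])

```text
clock: 9.35
tool_pos: [0.5402, 0.3112, 0.048]
eef_rot: [0.772, 0.636, 0.001, -0.0]
contact_force: [-3.2, -2.1, 29.3]
opening: 0.005
```

Run:
```python
from plant import *
from h import *
go(get_state(),[.5392,.310,.047],79)
```

```text
t 9.35 pos [0.5402 0.3112 0.048 ] F [-3.17 -2.1  29.25] open 0.005
shift units [-0.0017 -0.0009  0.0013] mm [-1.3 -0.7  1. ] rot units [ 0.0003 -0.0007 -0.0003]
```

Fully down at 48.0 mm and 29 N. I'll hold briefly, then lift.

>>> apply_moves(series=[{"x":0,"y":0,"z":0.003,"wx":0,"wy":0,"wz":0,"fingers":-1},{"x":0,"y":0,"z":-0.008,"wx":0,"wy":0,"wz":0,"fingers":-1},{"x":0,"y":0,"z":-0.03,"wx":0,"wy":0,"wz":0,"fingers":-1},{"x":0,"y":0,"z":-0.06,"wx":0,"wy":0,"wz":0,"fingers":-1},{"x":0,"y":0,"z":-0.06,"wx":0,"wy":0,"wz":0,"fingers":-1},{"x":-0.06,"y":-0.04,"z":-0.02,"wx":0,"wy":0,"wz":0,"fingers":-1},{"x":-0.06,"y":-0.04,"z":0,"wx":0,"wy":0,"wz":0,"fingers":-1},{"x":0,"y":0,"z":0,"wx":0,"wy":0,"wz":0,"fingers":-1}])

```text
clock: 10.35
tool_pos: [0.4563, 0.2268, 0.1935]
eef_rot: [0.772, 0.636, 0.001, 0.0]
contact_force: [0.7, 0.9, -0.1]
opening: 0.003
```

Run:
```python
from plant import *
from h import *
go(get_state(),[.54,.31,.2],79)
W={}
for n in ("scene","top"):
    p,d=snapshot(n); c=camera_model(n); cv2.imwrite(f"pics/{n}9.png",cv2.cvtColor(p,cv2.COLOR_RGB2BGR)); W=cloud(d,c['camera_matrix'],c['world_from_camera'])
    r=np.radians(79.3);b=np.radians(-27.4);e=np.radians(25.9)
    pts={f"key{k}":(.461+k*np.cos(r),-.265+k*np.sin(r)) for k in (-.052,0,.052)}
    pts.update(rock=(.514+.026*np.cos(b),-.0085+.026*np.sin(b)),start=(.54,.31),stop=(.513-.052*np.cos(e),.297-.052*np.sin(e)))
    for k,P in pts.items():
        q=np.linalg.norm(W[...,:2]-P,axis=-1); m=(q<(.005 if k=="stop" else .009))&(W[...,2]<.09)&(W[...,2]>.02); print(n,k,m.sum(),np.median(W[m][:,2]).round(4) if m.any() else '')
```

```text
t 10.35 pos [0.4563 0.2268 0.1935] F [ 0.66  0.9  -0.06] open 0.003
shift units [ 0.1221  0.0827 -0.0078] mm [97.7 66.2 -6.2] rot units [ 0.0007 -0.0005 -0.0003]
scene key-0.052 12 0.0543
scene key0 11 0.0459
scene key0.052 12 0.0545
scene rock 17 0.0576
scene start 26 0.0533
scene stop 8 0.0477
top key-0.052 34 0.0549
top key0 33 0.0467
top key0.052 32 0.0537
top rock 30 0.058
top start 0 
top stop 0
```

View pics/scene9.png

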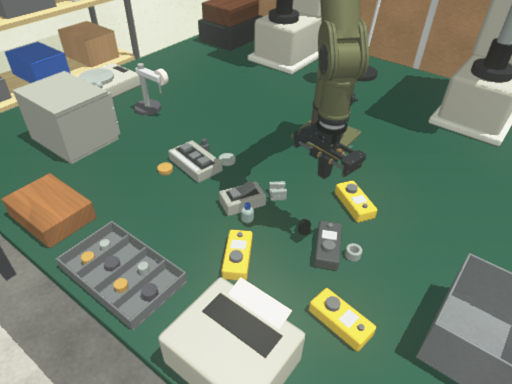

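The scene view shows the pendant (329,244) and bystanders where they were, and the arm is clear. Handing in.

```bash
python3 -c "
from plant import *
print(finish_job())"
```

```text
the job is handed in; nothing more can be done
None
```

I pressed the rocker on, pressed the middle load key home, then pressed the start button and released it, all with the closed fingertips. I handed the job in at about 10.5 s; no verdict is reported.

| Control | Deepest point of the press | Last depth check |
|---|---|---|
| Rocker, raised half | tip 57.8 mm, 64 N | level at about 58 mm, so on |
| Middle key | tip 47.5 mm, 53 N | about 46–47 mm, so home |
| Outer keys | not touched | about 54–55 mm, so up |
| Start button | tip 48.0 mm, 29 N | 53 mm, so up again |
| Stop button | not touched | 48 mm, so up |

- **Surroundings:** in the last scene picture the hand control and bystanders looked unmoved, judged by eye, and the arm was clear of everything.
- **Limits of the checks:** the arm hid the pendant in the last top view, so the two button heights come from the scene camera alone. Otherwise the two cameras agreed to about 1 mm.

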